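# Show which formula tin and scoop to use

### The job

Show a helper which formula to use: with the fingertips gently push the sliding acrylic door of the cabinet aside until the tin with the orange lid is fully uncovered, then point down at the middle of that lid from a few centimetres above it for at least two seconds, and after that point in the same way at the bowl of the orange scoop for at least two seconds. Touch nothing but the cabinet and its door: the tins, the scoops and everything else on the counter stay untouched where they are, and the door is left open.

Things in the scene. Friction and masses are not known exactly. Their poses are not given: they have to be found in the camera images.
- cabinet: Slim fixed white plastic cabinet, open on top, 140 (x) by 420 (y), 155 high, back wall (+x) 180 high, walls 8 thick. Origin: centre of its underside, on the counter; y runs along its length, x to the back. The acrylic door lies flat over the mouth and slides along y; its upper face is 162 above the counter. Two tins stand inside, about 95 either side of the middle, lids below the door.
- door (a joint): Door position along the cabinet's y, in m: 0 in the middle, stops at -0.1 and +0.1. Clear acrylic panel 190 long (y), 126 wide, grey end strips. It starts near the middle, overlapping both halves; push it away from the orange-lidded tin (about 0.08 to the other side uncovers it). About 2 N of friction; it stays where it is left and cannot be lifted.
- door_pull (a point): Centre of the top face of the grey pull block in the middle of the door: 70 across the cabinet (x), 26 along it (y), standing 30 above the door's upper face, so this point is 192 above the counter. Push its side face along the cabinet.
- tin_orange: Closed formula tin, 100 diameter, 125 high, 0.5 kg, orange plastic lid and orange band, standing loose in one half of the cabinet (either half). Origin at the centre of its underside, z up.
- tin_orange_lid (a point): Centre of the upper face of the orange lid, 141 above the counter, 21 below the door's upper face. z up.
- tin_green: Like the orange tin but with a green lid and band, in the other half of the cabinet. Leave alone.
- scoop_orange: Orange plastic formula scoop standing upright on its bowl on the counter, in front of the cabinet, left or right: bowl 44 across the rim and 30 high, flat handle 65 long reaching from the rim towards its own -x. About 20 g. Origin under the centre of the bowl.
- scoop_orange_mouth (a point): Centre of the bowl's open mouth at rim height, 30 above the counter. z up.
- scoop_green: The same scoop in green, on the other side. Leave alone.
- saucer: White ceramic saucer, 130 across, 20 high, on the counter. Origin at the centre of its underside. Leave alone.
- bottle: Empty upright polypropylene bottle, 60 diameter, 132 high, translucent with a blue collar, left or right of the cabinet. Origin at the centre of its underside. Leave alone.
- tong: Stainless bottle tong lying flat, 180 long along its x, 60 wide, 10 high, on the side of the cabinet away from the bottle. Origin near its middle, on the counter. Leave alone.
Things that resemble listed ones, but are neither listed nor needed, are in the scene too. What is shaped like the scoop_orange but purple is not meant. What is shaped like the tin_orange but blue is not meant.

How it is judged:
By the outcome, as a careful person would: the job done as asked, in the order asked, and still so for the second after the job is handed in, with the robot touching nothing.
It also fails if it takes over 59 s, if anything falls off the work surface, if the arm or the gripper's body presses on something with over 40 N, if the wrist force passes 120 N, or if a joint passes its speed limit or range.

### The arm

A 6-joint arm with a two-finger parallel gripper is mounted at the origin on the work surface. World frame = base frame: x ahead of the robot, y to its left, z up, the work surface at z = 0. Lengths are in mm, angles in rad, forces in N, time in s.
With the tool pointing down it reaches from about 300 to 850 mm from the base axis. Payload 4.2 kg.
Tool frame: the origin (TCP) lies on the centre line of the jaws, within the pads' length; the fingertips stand 11 mm ahead of it and the grasp point (between the pads) lies 8 mm behind it; z points along the fingers, y is the direction in which the jaws open and shut (so a half turn about z gives the same grasp; the last joint's range is limited). The gripper opens to 91 mm and grips with 3 to 60 N. Pads are 32 mm wide; open, the fingers measure 118 mm over their backs; the gripper's body (76 mm by 178 mm) begins 60 mm behind the grasp point.
Start: joints at [-1.341, 0.32, 1.565, -0, 1.257, -0.02], TCP at [142.148, -557.168, 224.976] pointing down, gripper open.
Joint ranges: [-3.11, 3.11], [-0.84, 2.01], [0.21, 2.61], [-1.34, 4.49], [0.05, 2.63], [-2.56, 2.56]. Speed limits (rad/s): [2.57, 2.57, 3.14, 3.14, 3.14, 3.14].

### API

Orientations are given as a unit quaternion [x, y, z, w].
In Python, from bench import bot gives the robot as it stands. The module is installed in compiled form; this text tells all that it offers.
- The arm moves only by the shell command python3 -m jog 'ROWS' [FORCE]. ROWS is JSON, a list of rows, each an object of numbers: "tx", "ty", "tz": the shift along the world's x, y, z scaled (see below); "twist": the turn about the world's z scaled (see below); "hand": the finger opening in mm, from 0 to 91.2. In form: [{"tx": .., "ty": .., "tz": .., "twist": .., "hand": ..}, ...]. A call has 1 to 12 rows; each row shifts and turns the commanded pose from where the row before left it; what a row does not reach is not made up. The controller multiplies each number of a shift by 0.02 m and each number of a turn by 0.08 rad. A row lasts 1/8 s, in which the tool goes at most 62.5 mm and 10.7 degrees, less where a joint would pass 70% of its speed; a pose out of reach is approached as far as the arm can. A call with a number of a shift or a turn outside -1 to 1 is refused whole. A call with a gripper value outside its range is refused whole. The fingers move at their own pace and stop on an object; FORCE is the grip in N (left out, the last holds). Time passes only in rows, so rows that do not move let the fingers close. It gives the time, the measured TCP pose, the force and the opening at its end, in the units of the state.
- bot.observe(): the state, without advancing time (a new reading comes with each control period).
- bot.read_camera(name): name is "scene" or "top" or "wrist"; returns (picture, depth): 420x560x3 uint8, red, green, blue; 420x560 float32, mm along the optical axis (not along the pixel's ray), 0 where there is no reading.
- bot.camera_params(name): a dict with "fx", "fy", "cx", "cy" (pixels), "R" (3x3) and "t" (3): a world point X has camera coordinates R X + t; the wrist camera has in their place "tool_from_camera" (4x4, takes a point from camera to tool coordinates, whose origin is the TCP and whose axes are the flange's). Camera axes: x right, y down, z forward; pixel columns grow to the right and rows downward; lengths in mm; the calibration is good to about 2 mm. A picture is of the moment at which its call begins: read the wrist's pose just before it. camera_params takes no time and is no camera call.
- bot.sign_off(): hands the job in, once; it reports no verdict.
Trained networks look in the newest picture that a camera, given by its name, has taken for a name from the list of things; names that differ only in an ending like _2 or _b are one class to them, and where a whole thing is asked for, a point or a joint stands for the part that bears it (a point fixed in the world has none). Each returns a list of dicts, best first, with "score" (0 to 1); they miss things now and then, are a little off and sometimes report something else, mostly with a low value. They report only what shows in the picture. A call takes as long as a camera call. They do not tell look-alikes from the thing itself.
- bot.boxes_of(camera, query): "xyz" ([x, y, z] in mm, in world coordinates, good to about 4 mm: the middle of the surface that is visible of it).
The state is a dict: "time": time; "joint_positions": joint angles; "qvel": joint speeds; "tau": joint torques, N m; "eef_pos": TCP position; "ee_rot": TCP orientation; "ft_force": force on the tool from outside, world axes, zero at the start; "ft_torque": the same for the moment, N m; "width": finger opening in mm.
Only numpy, scipy, OpenCV 4.12 (cv2) and the standard library are available. Lean on these libraries where they do the work, as an engineer would, in place of code of your own. Each camera call takes 0.05 s, during which the arm holds its last target.

## Working session

There is one attempt and no reset: what is moved stays moved. The work goes in short steps, Python scripts to look and compute and a shell command to move; the robot and the scene stay as the last step left them, time stands still between calls to the robot, and variables do not carry over. Pictures are saved under pics/ and viewed, and the job is handed in when it is done.

```bash
mkdir -p pics; python3 - <<'E'
from bench import bot
import cv2
s=bot.observe();print({k:s[k] for k in('time','eef_pos','ee_rot','ft_force','width')})
for c in('scene','top'):
    p,d=bot.read_camera(c);cv2.imwrite(f'pics/{c}1.png',p[:,:,::-1])
    for q in ('cabinet','door_pull','tin_orange','tin_green','scoop_orange','saucer','bottle','tong'):
        print(c,q,[(x['xyz'],round(x['score'],2)) for x in bot.boxes_of(c,q)])
E
```

```text
{'time': 0.0, 'eef_pos': array([ 142.00545915, -556.68653779,  224.12527179]), 'ee_rot': array([ 9.92211781e-01,  1.24559278e-01, -1.04562967e-04, -8.70495597e-04]), 'ft_force': array([ 0.41319485, -0.77364465, -0.20072934]), 'width': 91.16212456087703}
scene cabinet [([645.3, 37.3, 153.4], 0.94)]
scene door_pull [([633.6, 27.6, 162.0], 0.64)]
scene tin_orange [([693.3, 329.0, 125.8], 0.97), ([624.4, 140.1, 141.5], 0.87), ([399.3, 323.7, 126.3], 0.71)]
scene tin_green [([640.3, -108.5, 141.5], 0.55)]
scene scoop_orange [([476.5, -524.9, 25.3], 0.72), ([386.9, -252.6, 23.2], 0.5)]
scene saucer [([365.9, -5.7, 9.9], 0.77), ([583.2, 396.7, 99.4], 0.42)]
scene bottle []
scene tong [([534.4, -388.1, 4.2], 0.86), ([635.3, 28.0, 160.9], 0.55)]
top cabinet [([626.2, 17.9, 154.4], 0.92), ([403.4, 221.0, 25.2], 0.71)]
top door_pull [([622.7, 17.2, 160.2], 0.64)]
top tin_orange [([684.6, 320.3, 123.1], 0.98), ([374.1, 306.0, 127.3], 0.83), ([607.3, 131.6, 138.7], 0.71)]
top tin_green [([634.1, -99.5, 142.2], 0.93)]
top scoop_orange [([382.7, -247.9, 27.5], 0.75), ([269.9, -386.1, 24.5], 0.59), ([473.1, -533.6, 27.8], 0.46)]
top saucer [([367.6, -2.2, 11.4], 0.68)]
top bottle [([558.0, 385.8, 101.2], 0.76), ([521.3, -391.9, 9.0], 0.21)]
top tong [([520.3, -389.5, 7.7], 0.71)]
```

View pics/scene1.png

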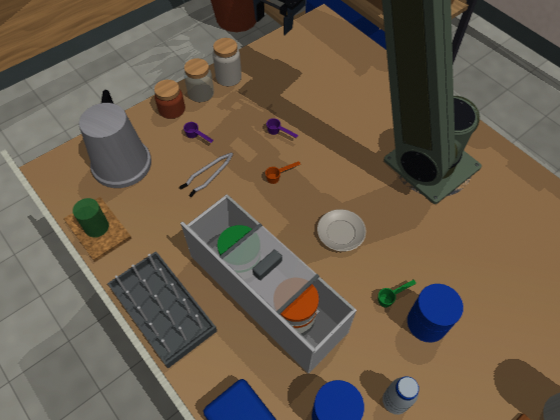

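View pics/top1.png

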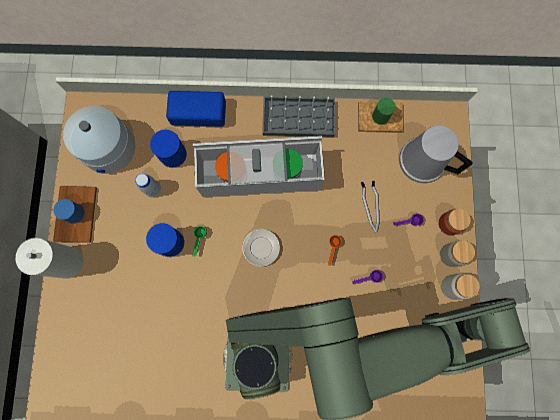

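The orange-lidded tin is in the +y half, at about px (228,165) in the top view. The orange scoop is at (336,242), and the purple and blue look-alikes are elsewhere. Next I'll measure the points precisely.

```bash
cat > h.py <<'E'
from bench import bot
import numpy as np,cv2
def cloud(c,p,d):
    k=bot.camera_params(c);v,u=np.mgrid[0:420,0:560]
    X=np.stack([(u-k['cx'])/k['fx']*d,(v-k['cy'])/k['fy']*d,d],-1)
    if 'R' in k: return (X-np.array(k['t']))@np.array(k['R'])
    from scipy.spatial.transform import Rotation as R
    s=bot.observe();T=np.array(k['tool_from_camera'])
    return (X@T[:3,:3].T+T[:3,3])@R.from_quat(s['ee_rot']).as_matrix().T+s['eef_pos']
def proj(c,P):
    k=bot.camera_params(c);q=np.array(k['R'])@P+k['t'];return [k['fx']*q[0]/q[2]+k['cx'],k['fy']*q[1]/q[2]+k['cy']]
def look(c):
    p,d=bot.read_camera(c);W=cloud(c,p,d);ok=d>0
    hsv=cv2.cvtColor(p,cv2.COLOR_RGB2HSV);H,S,V=[hsv[...,i].astype(int) for i in range(3)]
    x,y,z=W[...,0],W[...,1],W[...,2]
    def st(n,m):
        m=m&ok
        if m.sum()<5: print(c,n,m.sum());return
        P=W[m];r=cv2.minAreaRect(P[:,:2].astype(np.float32))
        print(c,n,m.sum(),'med',np.median(P,0).round(),'min',P.min(0).round(),'max',P.max(0).round(),'rect',np.round(r[0]),np.round(r[1]),round(r[2],1))
    st('pull',(z>183)&(z<202)&(abs(x-630)<55)&(abs(y-20)<60))
    st('cab',(z>147)&(z<165)&(abs(x-630)<130)&(abs(y-20)<260))
    st('back',(z>170)&(z<190)&(abs(x-690)<40)&(abs(y-20)<260)&((abs(y-20)>70)))
    org=(H<14)&(S>190)&(V>90)
    st('lid',(z>130)&(z<150)&(H<14)&(S>90)&(abs(x-630)<90))
    near=(abs(x-387)<90)&(abs(y+250)<90)
    st('scoop',near&(z>8)&(H<12)&(S>150))
    st('scoopbowl',near&(z>20)&(z<36)&(H<12)&(S>150))
    return p,d,W
E
python3 - <<'E'
from h import *
for c in('scene','top'):
    p,d,W=look(c)
    if c=='top':
        cv2.imwrite('pics/topz.png',cv2.resize(np.hstack([p[125:205,185:335],]),None,fx=5,fy=5,interpolation=cv2.INTER_CUBIC)[:,:,::-1])
        cv2.imwrite('pics/sc.png',cv2.resize(p[220:275,310:360],None,fx=8,fy=8,interpolation=cv2.INTER_CUBIC)[:,:,::-1])
        print(W[230:268:3,336].round(), W[242,324:350:2].round())
        print(W[140:185:4,256].round())
E
```

```text
scene pull 369 med [631.  21. 191.] min [595.   2. 183.] max [665.  35. 196.] rect [630.  20.] [70. 28.] 6.4
scene cab 5002 med [628.  36. 161.] min [ 542. -202.  147.] max [718. 228. 165.] rect [631.  13.] [142. 422.] 4.9
scene back 562 med [690. 107. 178.] min [ 674. -189.  170.] max [718. 228. 185.] rect [695.  19.] [ 12. 418.] 5.1
scene lid 789 med [621. 130. 140.] min [572. 106. 130.] max [669. 158. 146.] rect [619. 133.] [97. 49.] 5.0
scene scoop 214 med [ 382. -245.   26.] min [ 315. -273.    8.] max [ 417. -226.   37.] rect [ 366. -250.] [ 43. 102.] 87.1
scene scoopbowl 156 med [ 378. -243.   27.] min [ 315. -273.   20.] max [ 417. -226.   36.] rect [ 366. -250.] [ 43. 102.] 87.1
top pull 173 med [627.  19. 191.] min [592.   5. 183.] max [664.  33. 200.] rect [628.  19.] [72. 26.] 2.3
top cab 2402 med [622.  12. 160.] min [ 541. -201.  147.] max [710. 227. 165.] rect [625.  13.] [137. 420.] 5.2
top back 282 med [696. -53. 179.] min [ 654. -189.  170.] max [718. 226. 188.] rect [673.  17.] [ 53. 417.] 5.0
top lid 278 med [616. 132. 141.] min [ 570. -667.  131.] max [666. 158. 
[... 352 characters left out ...]
[ 405. -259.   -2.]
 [ 394. -258.    5.]
 [ 383. -258.    5.]
 [ 373. -259.    3.]
 [ 363. -259.   -4.]
 [ 352. -259.    0.]
 [ 342. -259.   -3.]
 [ 332. -259.    0.]
 [ 321. -258.    5.]
 [ 311. -259.   -1.]] [[ 394. -217.   -2.]
 [ 394. -224.   -3.]
 [ 394. -231.   -0.]
 [ 394. -238.    1.]
 [ 394. -245.    3.]
 [ 393. -251.    9.]
 [ 394. -258.    5.]
 [ 394. -265.    7.]
 [ 392. -270.   24.]
 [ 394. -279.    5.]
 [ 395. -287.   -0.]
 [ 394. -293.    8.]
 [ 396. -301.   -1.]]
[[695.  22. 183.]
 [692.  23. 156.]
 [676.  22. 162.]
 [651.  20. 196.]
 [638.  19. 194.]
 [626.  19. 190.]
 [610.  18. 199.]
 [600.  18. 187.]
 [594.  20. 162.]
 [581.  19. 161.]
 [567.  19. 163.]
 [558.  19. 148.]]
```

View pics/topz.png

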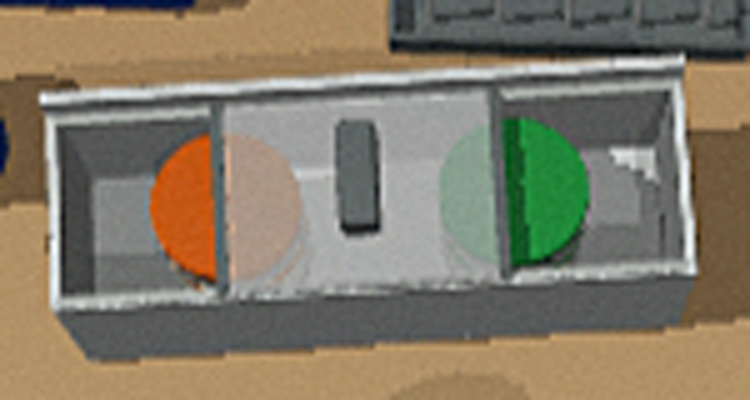

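View pics/sc.png

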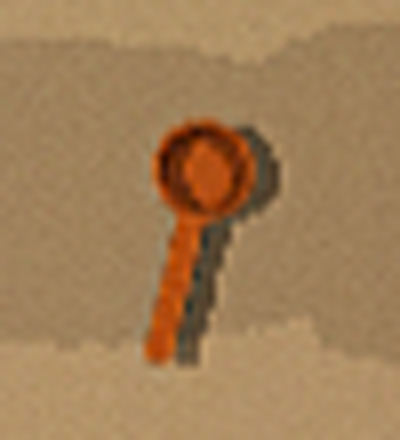

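```bash
cat >> h.py <<'E'
def ray(c,u,v,z):
    k=bot.camera_params(c);R=np.array(k['R']);t=np.array(k['t']);o=-R.T@t
    r=R.T@np.array([(u-k['cx'])/k['fx'],(v-k['cy'])/k['fy'],1]);return o+r*(z-o[2])/r[2]
E
python3 - <<'E'
from h import *
off=lambda a,s,o:(a+.5)/s-.5+o
print('lid',ray('top',off(226,5,185),off(207,5,125),141))
print('green',ray('top',off(515,5,185),off(191,5,125),141))
print('scoop top',ray('top',off(204,8,310),off(170,8,220),30))
p,d=bot.read_camera('scene')
a=p[155:190,255:310];b=p[270:330,265:330]
cv2.imwrite('pics/s2.png',np.hstack([cv2.resize(a,(440,280),interpolation=2),cv2.resize(b,(303,280),interpolation=2)])[:,:,::-1])
c=np.array([628,13]);
for n,P in dict(lid=[616,108,141],scoop=[394,-255,30]).items(): print(n,proj('scene',np.array(P)),proj('top',np.array(P)))
E
```

```text
lid [618.63814642 107.63759293 141.        ]
green [634.40564895 -82.17995907 141.        ]
scoop top [ 394.48239696 -252.13282815   30.        ]
lid [np.float64(296.9769376622147), np.float64(296.3701659165374)] [np.float64(229.65280584848222), np.float64(166.7687304507651)]
scoop [np.float64(272.0143071272926), np.float64(171.46359224923026)] [np.float64(335.89833815930996), np.float64(240.97290403149032)]
```

View pics/s2.png

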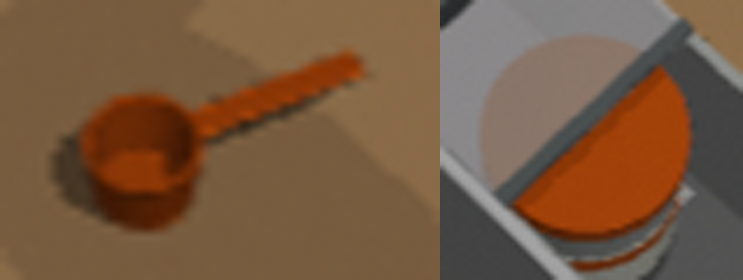

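```bash
python3 -m jog '[{"tz":1,"hand":0},{"tx":0.7,"ty":1,"tz":0.8,"twist":-0.5},{"tx":0.8,"ty":1,"twist":-0.5},{"tx":0.8,"ty":1,"twist":-0.5},{"tx":0.8,"ty":1,"twist":-0.5},{"tx":0.8,"ty":1},{"tx":0.8,"ty":1},{"tx":0.8,"ty":1},{"tx":0.8,"ty":1},{"tx":0.8,"ty":1}]' 20
```

```text
schema error: expected keys tx, ty, tz, twist, hand
```

The calibrations agree: the lid is at about (619,108,141) and the scoop mouth at about (394,-253,30). The move was refused because every row needs all five keys.

```bash
python3 -m jog '[{"tx":0,"ty":0,"tz":1,"twist":0,"hand":0},{"tx":0.7,"ty":1,"tz":0.8,"twist":-0.5,"hand":0},{"tx":0.8,"ty":1,"tz":0,"twist":-0.5,"hand":0},{"tx":0.8,"ty":1,"tz":0,"twist":-0.5,"hand":0},{"tx":0.8,"ty":1,"tz":0,"twist":-0.5,"hand":0},{"tx":0.8,"ty":1,"tz":0,"twist":0,"hand":0},{"tx":0.8,"ty":1,"tz":0,"twist":0,"hand":0},{"tx":0.8,"ty":1,"tz":0,"twist":0,"hand":0},{"tx":0.8,"ty":1,"tz":0,"twist":0,"hand":0},{"tx":0.8,"ty":1,"tz":0,"twist":0,"hand":0}]' 20; python3 -c "
from h import *
print(ray('scene',296.3,299.1,141),ray('scene',272.3,172.6,30))
"
```

```text
time: 2.3
eef_pos: [284.6, -376.5, 261.1]
ee_rot: [0.999, 0.045, 0.0, 0.0]
ft_force: [0.4, 0.5, 0.3]
width: 0.6
[621.29174507 111.91763556 141.        ] [ 395.86509114 -251.42534955   30.        ]
```

```bash
python3 -m jog '[{"tx":0.8,"ty":1,"tz":0,"twist":0,"hand":0},{"tx":0.8,"ty":1,"tz":0,"twist":0,"hand":0},{"tx":0.8,"ty":1,"tz":0,"twist":0,"hand":0},{"tx":0.8,"ty":1,"tz":0,"twist":0,"hand":0},{"tx":0.8,"ty":1,"tz":0,"twist":0,"hand":0},{"tx":0.8,"ty":1,"tz":0,"twist":0,"hand":0},{"tx":0.8,"ty":1,"tz":0,"twist":0,"hand":0},{"tx":0.8,"ty":1,"tz":0,"twist":0,"hand":0},{"tx":0.8,"ty":1,"tz":0,"twist":0,"hand":0},{"tx":0.8,"ty":1,"tz":0,"twist":0,"hand":0},{"tx":0.8,"ty":1,"tz":0,"twist":0,"hand":0},{"tx":0.8,"ty":1,"tz":0,"twist":0,"hand":0}]'; python3 -m jog '[{"tx":0.8,"ty":1,"tz":0,"twist":0,"hand":0},{"tx":0.8,"ty":1,"tz":0,"twist":0,"hand":0},{"tx":0.8,"ty":1,"tz":0,"twist":0,"hand":0},{"tx":0.8,"ty":1,"tz":0,"twist":0,"hand":0},{"tx":0.8,"ty":1,"tz":0,"twist":0,"hand":0},{"tx":0.8,"ty":1,"tz":0,"twist":0,"hand":0},{"tx":0.8,"ty":1,"tz":0,"twist":0,"hand":0},{"tx":0.8,"ty":1,"tz":0,"twist":0,"hand":0},{"tx":0.4,"ty":1,"tz":0,"twist":0,"hand":0},{"tx":0,"ty":1,"tz":0,"twist":0,"hand":0},{"tx":0,"ty":0,"tz":0,"twist":0,"hand":0},{"tx":0,"ty":0,"tz":0,"twist":0,"hand":0}]'
```

```text
time: 3.8
eef_pos: [476.6, -136.5, 261.1]
ee_rot: [0.999, 0.045, 0.0, 0.0]
ft_force: [-0.1, 0.3, 0.6]
width: 0.8
time: 5.3
eef_pos: [611.7, 62.6, 261.2]
ee_rot: [0.999, 0.045, -0.0, 0.0]
ft_force: [0.2, 0.0, -0.8]
width: 0.6
```

```bash
python3 -m jog '[{"tx":0.65,"ty":0.25,"tz":-0.6,"twist":0,"hand":0},{"tx":0,"ty":0,"tz":-1,"twist":0,"hand":0},{"tx":0,"ty":0,"tz":-1,"twist":0,"hand":0},{"tx":0,"ty":0,"tz":-0.6,"twist":0,"hand":0},{"tx":0,"ty":0,"tz":-0.4,"twist":0,"hand":0},{"tx":0,"ty":0,"tz":-0.2,"twist":0,"hand":0},{"tx":0,"ty":0,"tz":0,"twist":0,"hand":0}]'; python3 - <<'E'
from h import *
p,d=bot.read_camera('scene');cv2.imwrite('pics/s3.png',cv2.resize(p[150:380,150:400],None,fx=2.5,fy=2.5)[:,:,::-1])
E
```

```text
time: 6.18
eef_pos: [625.3, 67.8, 185.1]
ee_rot: [0.999, 0.045, 0.0, 0.0]
ft_force: [-0.3, 0.3, 0.1]
width: 0.6
```

View pics/s3.png

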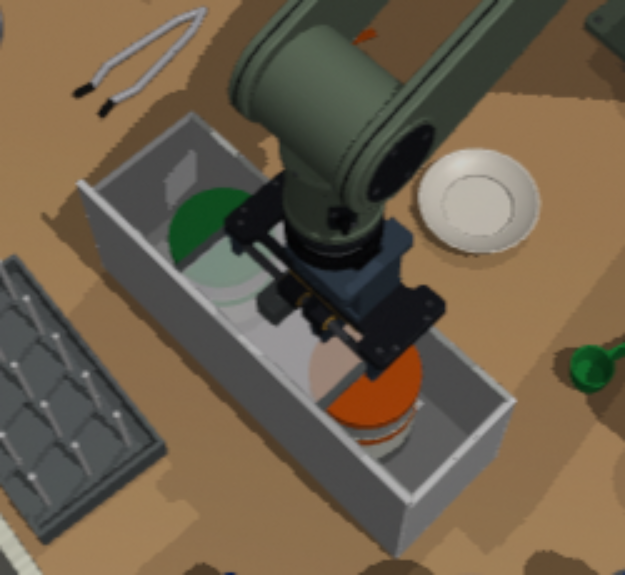

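The closed fingers stand on the orange side of the pull, around crop (300,300). I'll push gently now.

```bash
R='x'; python3 -m jog '[{"tx":0.02,"ty":-0.25,"tz":0,"twist":0,"hand":0},{"tx":0.02,"ty":-0.25,"tz":0,"twist":0,"hand":0},{"tx":0.02,"ty":-0.25,"tz":0,"twist":0,"hand":0},{"tx":0.02,"ty":-0.25,"tz":0,"twist":0,"hand":0},{"tx":0.02,"ty":-0.25,"tz":0,"twist":0,"hand":0},{"tx":0.02,"ty":-0.25,"tz":0,"twist":0,"hand":0},{"tx":0.02,"ty":-0.25,"tz":0,"twist":0,"hand":0},{"tx":0.02,"ty":-0.25,"tz":0,"twist":0,"hand":0}]'; python3 -m jog '[{"tx":0.02,"ty":-0.25,"tz":0,"twist":0,"hand":0},{"tx":0.02,"ty":-0.25,"tz":0,"twist":0,"hand":0},{"tx":0.02,"ty":-0.25,"tz":0,"twist":0,"hand":0},{"tx":0.02,"ty":-0.25,"tz":0,"twist":0,"hand":0},{"tx":0.02,"ty":-0.25,"tz":0,"twist":0,"hand":0},{"tx":0.02,"ty":-0.25,"tz":0,"twist":0,"hand":0},{"tx":0.02,"ty":-0.25,"tz":0,"twist":0,"hand":0},{"tx":0.02,"ty":-0.25,"tz":0,"twist":0,"hand":0}]';python3 - <<'E'
from h import *
p,d,W=look('scene');cv2.imwrite('pics/s4.png',cv2.resize(p[150:380,150:400],None,fx=2.5,fy=2.5)[:,:,::-1])
E
```

```text
time: 7.22
eef_pos: [628.5, 27.8, 185.0]
ee_rot: [0.999, 0.045, 0.0, -0.0]
ft_force: [-0.1, 2.5, 0.0]
width: 0.2
time: 8.22
eef_pos: [631.7, -12.5, 185.1]
ee_rot: [0.999, 0.045, 0.0, 0.0]
ft_force: [0.8, 2.1, 0.3]
width: 0.3
scene pull 107 med [658. -25. 191.] min [627. -39. 183.] max [670.   0. 200.] rect [651. -18.] [22. 53.] 34.8
scene cab 3120 med [659.  13. 160.] min [ 543. -202.  147.] max [718. 227. 165.] rect [630.  12.] [142. 423.] 5.1
scene back 555 med [690. 109. 179.] min [ 674. -189.  170.] max [718. 228. 185.] rect [696.  20.] [  9. 418.] 5.2
scene lid 1546 med [623. 110. 140.] min [571.  59. 131.] max [671. 158. 146.] rect [621. 108.] [98. 97.] 48.7
scene scoop 0
scene scoopbowl 0
```

View pics/s4.png

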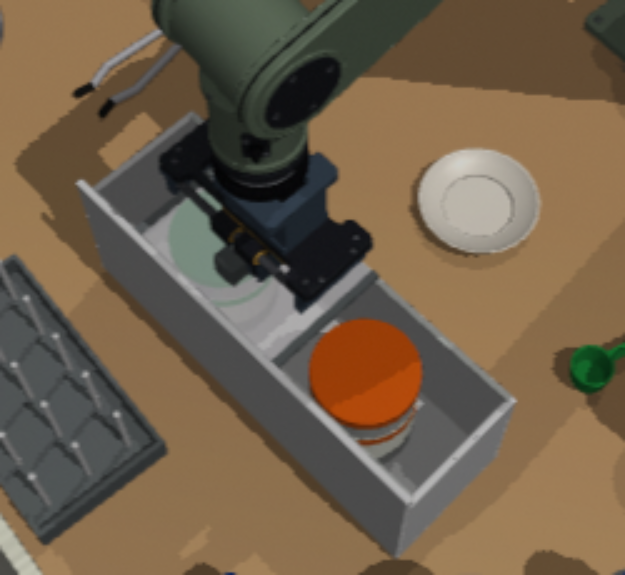

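The lid is clear already. I'll push on to about -0.085, stopping short of the end stop.

```bash
python3 -m jog '[{"tx":0.02,"ty":-0.25,"tz":0,"twist":0,"hand":0},{"tx":0.02,"ty":-0.25,"tz":0,"twist":0,"hand":0},{"tx":0.02,"ty":-0.25,"tz":0,"twist":0,"hand":0},{"tx":0.02,"ty":-0.25,"tz":0,"twist":0,"hand":0},{"tx":0.02,"ty":-0.25,"tz":0,"twist":0,"hand":0},{"tx":0.02,"ty":-0.25,"tz":0,"twist":0,"hand":0},{"tx":0.02,"ty":-0.2,"tz":0,"twist":0,"hand":0},{"tx":0,"ty":-0.1,"tz":0,"twist":0,"hand":0},{"tx":0,"ty":0,"tz":0,"twist":0,"hand":0}]'; python3 -m jog '[{"tx":0,"ty":0.3,"tz":0,"twist":0,"hand":0},{"tx":0,"ty":0.5,"tz":0.4,"twist":0,"hand":0},{"tx":0,"ty":0.5,"tz":1,"twist":0,"hand":0},{"tx":0,"ty":1,"tz":1,"twist":0,"hand":0},{"tx":0,"ty":1,"tz":0,"twist":0,"hand":0},{"tx":0,"ty":1,"tz":0,"twist":0,"hand":0},{"tx":-0.2,"ty":1,"tz":0,"twist":0,"hand":0},{"tx":-0.2,"ty":1,"tz":0,"twist":0,"hand":0},{"tx":0,"ty":0.9,"tz":0,"twist":0,"hand":0},{"tx":0,"ty":0,"tz":0,"twist":0,"hand":0}]';python3 - <<'E'
from h import *
p,d,W=look('scene');cv2.imwrite('pics/s5.png',cv2.resize(p[150:380,150:400],None,fx=2.5,fy=2.5)[:,:,::-1])
look('top')
E
```

```text
time: 9.4
eef_pos: [634.0, -48.6, 184.8]
ee_rot: [0.999, 0.045, -0.001, 0.0]
ft_force: [-0.2, 1.0, -0.2]
width: 0.5
time: 10.65
eef_pos: [626.3, 97.2, 232.8]
ee_rot: [0.999, 0.046, -0.0, 0.0]
ft_force: [0.5, -0.6, 0.9]
width: 0.5
scene pull 0
scene cab 3715 med [651. -64. 161.] min [ 542. -203.  147.] max [718. 228. 165.] rect [630.  13.] [142. 421.] 5.2
scene back 655 med [687. -55. 179.] min [ 650. -190.  170.] max [718. 227. 190.] rect [672.  17.] [ 58. 418.] 5.0
scene lid 1145 med [633. 113. 140.] min [584.  59. 130.] max [671. 158. 146.] rect [628. 108.] [ 86. 100.] 1.7
scene scoop 0
scene scoopbowl 0
top pull 0
top cab 1959 med [625. -84. 161.] min [ 541. -201.  147.] max [709. 216. 165.] rect [625.  12.] [137. 419.] 5.2
top back 160 med [ 704. -110.  179.] min [ 652. -189.  170.] max [716. -52. 190.] rect [ 683. -123.] [ 57. 137.] 5.7
top lid 0
top scoop 106 med [ 373. -243.   27.] min [ 315. -273.    8.] max [ 415. -228.   37.] rect [ 364. -252.] [ 39. 102.] 85.8
top scoopbowl 81 med [ 362. -242.   28.] min [ 315. -273.   21.] max [ 415. -228.   35.] rect [ 364. -252.] [ 39. 102.] 85.8
```

View pics/s5.png

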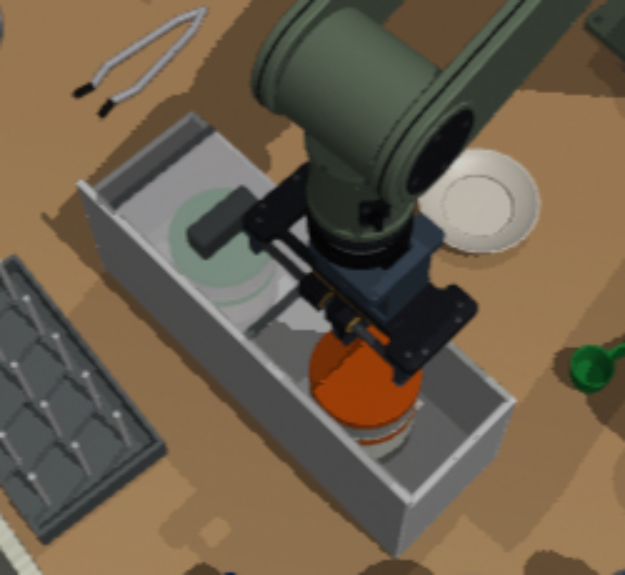

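The door is well aside and the orange lid is fully uncovered, with its edges spanning x 571–671 and y 59–158, so its centre is about (620,108.5). I'll lower to 3.5 cm above it and dwell.

```bash
python3 -m jog '[{"tx":-0.3,"ty":0.55,"tz":0,"twist":0,"hand":0},{"tx":0,"ty":0,"tz":-0.8,"twist":0,"hand":0},{"tx":0,"ty":0,"tz":-0.8,"twist":0,"hand":0},{"tx":0,"ty":0,"tz":-0.5,"twist":0,"hand":0},{"tx":0,"ty":0,"tz":-0.2,"twist":0,"hand":0},{"tx":0,"ty":0,"tz":0,"twist":0,"hand":0},{"tx":0,"ty":0,"tz":0,"twist":0,"hand":0}]';python3 - <<'E'
from h import *
p,d=bot.read_camera('scene');W=cloud('scene',p,d);cv2.imwrite('pics/s6.png',cv2.resize(p[150:380,150:400],None,fx=2.5,fy=2.5)[:,:,::-1])
x,y,z=[W[...,i] for i in range(3)]
m=(z>184)&(z<200)&(abs(x-635)<40)&(abs(y+75)<40);print(cv2.minAreaRect(W[m][:,:2].astype(np.float32)))
bot.read_camera('top');print(bot.boxes_of('top','door_pull'),bot.boxes_of('scene','tin_orange'))
E
```

```text
time: 11.62
eef_pos: [620.7, 106.8, 187.5]
ee_rot: [0.999, 0.045, 0.001, 0.0]
ft_force: [-0.2, -0.2, -0.2]
width: 0.6
((637.7415771484375, -71.18496704101562), (71.62039947509766, 26.715505599975586), 5.912783622741699)
[] [{'xyz': [695.2, 328.0, 124.9], 'score': 0.91}, {'xyz': [638.3, 126.3, 141.4], 'score': 0.9}, {'xyz': [397.5, 321.8, 124.4], 'score': 0.68}, {'xyz': [362.5, 17.4, 8.8], 'score': 0.42}]
```

View pics/s6.png

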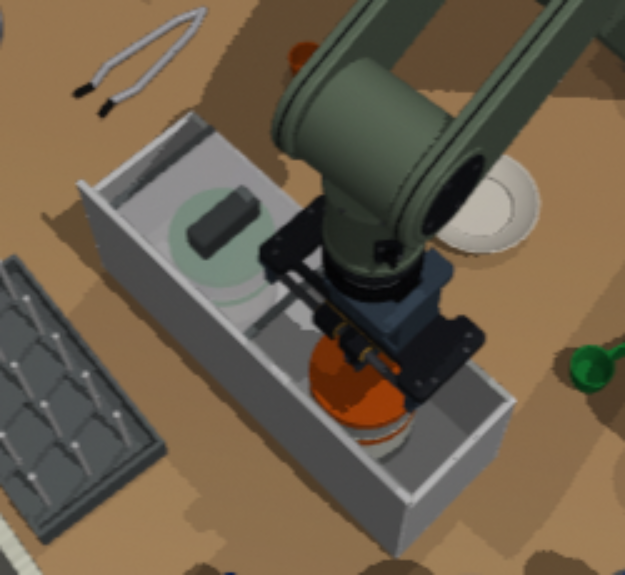

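The pull is at (638,-71), so the door is at about -0.084, as planned. I'll dwell over the lid for about 3 s, then lift and travel to the scoop.

```bash
python3 -m jog '[{"tx":0,"ty":0.08,"tz":0,"twist":0,"hand":0},{"tx":0,"ty":0,"tz":0,"twist":0,"hand":0},{"tx":0,"ty":0,"tz":0,"twist":0,"hand":0},{"tx":0,"ty":0,"tz":0,"twist":0,"hand":0},{"tx":0,"ty":0,"tz":0,"twist":0,"hand":0},{"tx":0,"ty":0,"tz":0,"twist":0,"hand":0},{"tx":0,"ty":0,"tz":0,"twist":0,"hand":0},{"tx":0,"ty":0,"tz":0,"twist":0,"hand":0},{"tx":0,"ty":0,"tz":0,"twist":0,"hand":0},{"tx":0,"ty":0,"tz":0,"twist":0,"hand":0},{"tx":0,"ty":0,"tz":0,"twist":0,"hand":0},{"tx":0,"ty":0,"tz":0,"twist":0,"hand":0}]'
python3 -m jog '[{"tx":0,"ty":0,"tz":0,"twist":0,"hand":0},{"tx":0,"ty":0,"tz":0,"twist":0,"hand":0},{"tx":0,"ty":0,"tz":0,"twist":0,"hand":0},{"tx":0,"ty":0,"tz":0,"twist":0,"hand":0},{"tx":0,"ty":0,"tz":0,"twist":0,"hand":0},{"tx":0,"ty":0,"tz":0,"twist":0,"hand":0},{"tx":0,"ty":0,"tz":0,"twist":0,"hand":0},{"tx":0,"ty":0,"tz":0,"twist":0,"hand":0},{"tx":0,"ty":0,"tz":0,"twist":0,"hand":0},{"tx":0,"ty":0,"tz":0,"twist":0,"hand":0},{"tx":0,"ty":0,"tz":0,"twist":0,"hand":0},{"tx":0,"ty":0,"tz":0,"twist":0,"hand":0}]'
python3 -m jog '[{"tx":0,"ty":0,"tz":0.8,"twist":0,"hand":0},{"tx":0,"ty":0,"tz":1,"twist":0,"hand":0},{"tx":0,"ty":0,"tz":1,"twist":0,"hand":0},{"tx":-0.7,"ty":-1,"tz":0.7,"twist":0,"hand":0},{"tx":-0.7,"ty":-1,"tz":0,"twist":0,"hand":0},{"tx":-0.7,"ty":-1,"tz":0,"twist":0,"hand":0},{"tx":-0.7,"ty":-1,"tz":0,"twist":0,"hand":0},{"tx":-0.7,"ty":-1,"tz":0,"twist":0,"hand":0},{"tx":-0.7,"ty":-1,"tz":0,"twist":0,"hand":0},{"tx":-0.7,"ty":-1,"tz":0,"twist":0,"hand":0},{"tx":-0.7,"ty":-1,"tz":0,"twist":0,"hand":0},{"tx":-0.7,"ty":-1,"tz":0,"twist":0,"hand":0}]'
python3 -m jog '[{"tx":-0.6,"ty":-1,"tz":0,"twist":0,"hand":0},{"tx":-0.6,"ty":-1,"tz":0,"twist":0,"hand":0},{"tx":-0.6,"ty":-1,"tz":0,"twist":0,"hand":0},{"tx":-0.6,"ty":-1,"tz":0,"twist":0,"hand":0},{"tx":-0.6,"ty":-1,"tz":0,"twist":0,"hand":0},{"tx":-0.6,"ty":-1,"tz":0,"twist":0,"hand":0},{"tx":-0.6,"ty":-1,"tz":0,"twist":0,"hand":0},{"tx":-0.6,"ty":-1,"tz":0,"twist":0,"hand":0},{"tx":0,"ty":-1,"tz":0,"twist":0,"hand":0},{"tx":0,"ty":0,"tz":0,"twist":0,"hand":0},{"tx":0,"ty":0,"tz":0,"twist":0,"hand":0}]'
python3 - <<'E'
from h import *
p,d,W=look('scene');cv2.imwrite('pics/s7.png',cv2.resize(p[100:380,150:450],None,fx=2,fy=2)[:,:,::-1])
look('top');look('wrist')
p,d=bot.read_camera('wrist');cv2.imwrite('pics/w7.png',p[:,:,::-1])
E
```

```text
time: 13.32
eef_pos: [620.4, 108.4, 187.0]
ee_rot: [0.999, 0.045, 0.0, 0.0]
ft_force: [-0.3, -0.8, -1.2]
width: 0.3
time: 14.82
eef_pos: [620.3, 108.4, 187.0]
ee_rot: [0.999, 0.045, -0.0, 0.0]
ft_force: [0.1, 0.2, 0.9]
width: 0.3
time: 16.32
eef_pos: [493.3, -72.8, 257.0]
ee_rot: [0.999, 0.045, -0.0, 0.0]
ft_force: [0.4, 0.3, -0.3]
width: 0.3
time: 17.7
eef_pos: [398.5, -251.3, 256.8]
ee_rot: [0.999, 0.045, -0.0, -0.0]
ft_force: [-0.5, 0.0, 0.4]
width: 0.4
scene pull 0
scene cab 4703 med [634. -42. 161.] min [ 542. -201.  147.] max [718. 228. 165.] rect [630.  12.] [141. 422.] 5.1
scene back 645 med [687. -51. 179.] min [ 650. -189.  170.] max [718. 228. 190.] rect [672.  17.] [ 57. 418.] 5.1
scene lid 1546 med [623. 110. 140.] min [572.  59. 130.] max [671. 158. 146.] rect [622. 108.] [98. 97.] 49.4
scene scoop 215 med [ 384. -245.   25.] min [ 315. -274.    8.] max [ 465. -226.  592.] rect [ 390. -250.] [ 47. 149.] 88.8
scene scoopbowl 143 med [ 377. -243.   27.] min [ 315. -274.   20.] max [ 416. -229.   34.] rect [ 365. -252.] [ 44. 101.] 89.1
top pull 0
top cab 2455 med [628. -49. 160.] min [ 540. -201.  147.] max [709. 226. 165.] rect [626.  13.] [137. 420.] 4.9
top back 289 med [688. -59. 179.] min [ 652. -189.  170.] max [716. 227. 190.] rect [672.  17.] [ 56. 417.] 4.8
top lid 701 med [618. 108. 141.] min [569.  58. 131.] max [668. 157. 150.] rect [619. 108.] [98. 98.] 16.9
top scoop 34 med [ 393. -259.   20.] min [ 358. -272.    8.] max [ 407. -201.  434.] rect [ 381. -236.] [43. 75.] 12.4
top scoopbowl 9 med [ 390. -269.   28.] min [ 377. -272.   21.] max [ 401. -235.   33.] rect [ 396. -256.] [37. 21.] 49.9
wrist pull 0
wrist cab 0
wrist back 0
wrist lid 0
wrist scoop 16 med [ 415. -243.  350.] min [ 411. -310.  247.] max [ 435. -192.  363.] rect [ 424. -251.] [118.  20.] 86.5
wrist scoopbowl 0
```

View pics/s7.png

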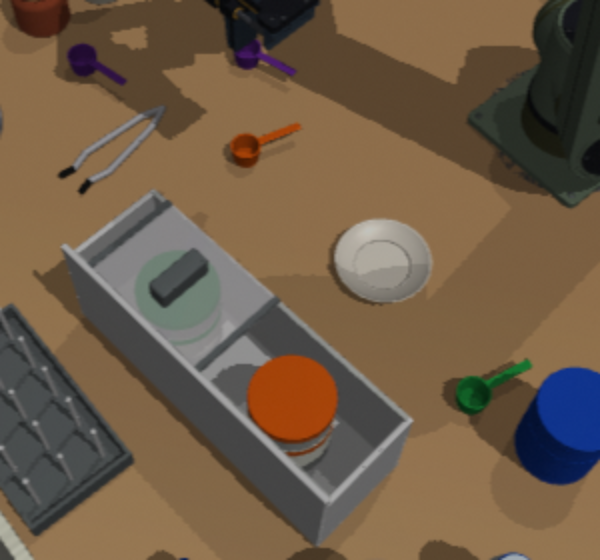

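View pics/w7.png

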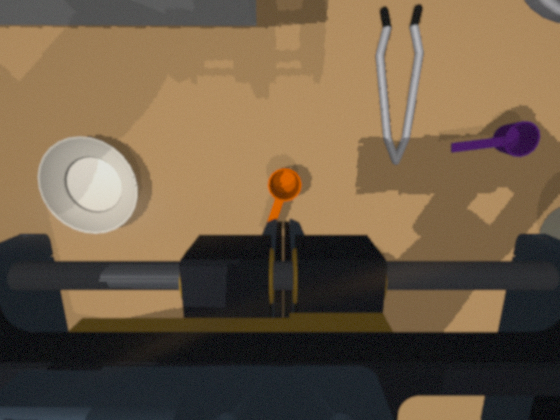

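The lid is fully clear, nothing else has moved, and the orange scoop is standing at wrist px (285,184). I'll cross-check the mouth from the wrist camera, then descend.

```bash
python3 - <<'E'
from h import *
from scipy.spatial.transform import Rotation as R
k=bot.camera_params('wrist');s=bot.observe();T=np.array(k['tool_from_camera']);Q=R.from_quat(s['ee_rot']).as_matrix()
o=Q@T[:3,3]+s['eef_pos'];r=Q@T[:3,:3]@np.array([(285-k['cx'])/k['fx'],(183.5-k['cy'])/k['fy'],1]);print(o+r*(30-o[2])/r[2])
E
python3 -m jog '[{"tx":-0.15,"ty":-0.02,"tz":-0.8,"twist":0,"hand":0},{"tx":0,"ty":0,"tz":-1,"twist":0,"hand":0},{"tx":0,"ty":0,"tz":-1,"twist":0,"hand":0},{"tx":0,"ty":0,"tz":-1,"twist":0,"hand":0},{"tx":0,"ty":0,"tz":-1,"twist":0,"hand":0},{"tx":0,"ty":0,"tz":-1,"twist":0,"hand":0},{"tx":0,"ty":0,"tz":-1,"twist":0,"hand":0},{"tx":0,"ty":0,"tz":-0.8,"twist":0,"hand":0},{"tx":0,"ty":0,"tz":-0.6,"twist":0,"hand":0},{"tx":0,"ty":0,"tz":-0.4,"twist":0,"hand":0},{"tx":0,"ty":0,"tz":0,"twist":0,"hand":0}]'
```

```text
[ 395.67540596 -254.74712252   30.        ]
time: 19.27
eef_pos: [395.3, -251.8, 84.7]
ee_rot: [0.999, 0.045, -0.0, -0.0]
ft_force: [-0.6, 0.0, 1.1]
width: 0.3
```

Tip at about z 74. I'll lower another 7 mm and shift 1 mm in y, then dwell.

```bash
python3 -m jog '[{"tx":0,"ty":-0.06,"tz":-0.35,"twist":0,"hand":0},{"tx":0,"ty":0,"tz":0,"twist":0,"hand":0},{"tx":0,"ty":0,"tz":0,"twist":0,"hand":0},{"tx":0,"ty":0,"tz":0,"twist":0,"hand":0},{"tx":0,"ty":0,"tz":0,"twist":0,"hand":0},{"tx":0,"ty":0,"tz":0,"twist":0,"hand":0},{"tx":0,"ty":0,"tz":0,"twist":0,"hand":0},{"tx":0,"ty":0,"tz":0,"twist":0,"hand":0},{"tx":0,"ty":0,"tz":0,"twist":0,"hand":0},{"tx":0,"ty":0,"tz":0,"twist":0,"hand":0},{"tx":0,"ty":0,"tz":0,"twist":0,"hand":0},{"tx":0,"ty":0,"tz":0,"twist":0,"hand":0}]'
python3 -m jog '[{"tx":0,"ty":0,"tz":0,"twist":0,"hand":0},{"tx":0,"ty":0,"tz":0,"twist":0,"hand":0},{"tx":0,"ty":0,"tz":0,"twist":0,"hand":0},{"tx":0,"ty":0,"tz":0,"twist":0,"hand":0},{"tx":0,"ty":0,"tz":0,"twist":0,"hand":0},{"tx":0,"ty":0,"tz":0,"twist":0,"hand":0},{"tx":0,"ty":0,"tz":0,"twist":0,"hand":0},{"tx":0,"ty":0,"tz":0,"twist":0,"hand":0},{"tx":0,"ty":0,"tz":0,"twist":0,"hand":0},{"tx":0,"ty":0,"tz":0,"twist":0,"hand":0},{"tx":0,"ty":0,"tz":0,"twist":0,"hand":0},{"tx":0,"ty":0,"tz":0,"twist":0,"hand":0}]'
python3 - <<'E'
from h import *
p,d,W=look('scene');cv2.imwrite('pics/s8.png',cv2.resize(p[100:380,150:450],None,fx=2,fy=2)[:,:,::-1])
E
```

```text
time: 20.78
eef_pos: [395.4, -253.2, 78.0]
ee_rot: [0.999, 0.045, 0.0, 0.0]
ft_force: [0.8, 0.4, 0.2]
width: 0.5
time: 22.28
eef_pos: [395.4, -253.2, 78.0]
ee_rot: [0.999, 0.045, -0.0, 0.0]
ft_force: [-0.1, 0.2, -0.2]
width: 0.6
scene pull 0
scene cab 4697 med [634. -43. 161.] min [ 541. -202.  147.] max [718. 228. 165.] rect [631.  12.] [142. 423.] 5.3
scene back 634 med [688. -51. 179.] min [ 650. -189.  170.] max [718. 228. 190.] rect [672.  17.] [ 58. 418.] 5.1
scene lid 1549 med [623. 110. 140.] min [572.  59. 130.] max [671. 158. 146.] rect [622. 108.] [98. 97.] 49.9
scene scoop 166 med [ 388. -247.   25.] min [ 313. -273.    9.] max [ 430. -172.  154.] rect [ 370. -215.] [105. 103.] 79.8
scene scoopbowl 96 med [ 382. -240.   28.] min [ 313. -272.   21.] max [ 417. -229.   34.] rect [ 365. -247.] [ 43. 103.] 84.8
```

View pics/s8.png

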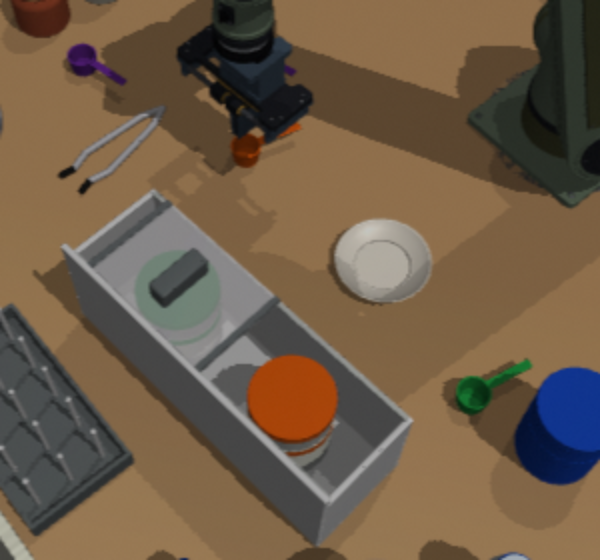

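The gripper hovers over the orange scoop at crop (245,150), which is undisturbed. The door is still open, so I'm handing in.

```bash
python3 -c "
from bench import bot
print(bot.sign_off())"
```

```text
the job is handed in; nothing more can be done
None
```

The job is done and handed in at about 22.5 s on the robot's clock; sign-off gives no verdict.

- **Door:** I pushed it with closed fingertips on the pull block, with about 2.5 N measured at the wrist. It sits at about -0.084, short of the stop at -0.1, and the whole orange lid is uncovered.
- **Orange lid:** I pointed down from about 35 mm above its centre for about 3 s. The tool was at (620, 108), and the lid centre measured (620, 108).
- **Orange scoop:** I then pointed down from about 37 mm above its bowl for about 3 s. The tool was at (395, -253), and the two fixed cameras and the wrist camera put the bowl's mouth within 2 mm of that.

**Last checks:** The final picture shows the door still open, with the orange tin and scoop where they were. Nothing else in view has moved, and wrist force was near zero. The bottle and second blue tin were outside that picture, but the arm never went near them.

**What failed or disagreed:**
- The first move command was refused because of missing keys, with no motion.
- The detector found the door pull low (160–162 mm instead of 192), and after the push it missed it in the top view. I measured it from the depth images instead.

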